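Close a fermenting jar: lid disc, then screw band

TASK

Close the open jar of carrots that stands in the holder. Lower the white vented lid disc into its mouth so that it lies flat and fully home, and let go of it; then put the steel screw band over it, feel for the place where the band drops past the threads, and screw it down fingertip-tight: the band must firmly clamp the disc, but do not wrench it or press hard on the glass. Do not drop the disc in, and leave the other things on the worktop where they are.

Things in the scene. Friction and masses are not known exactly. Their poses are not given: they have to be found in the camera images.
- jar: The open jar: round clear glass packed with carrot sticks, 84 mm across, standing fixed in a grey suction-foot holder 104 mm across; it will not slide or turn. Origin: centre of the holder's underside, on the worktop; z up. The shoulder narrows between 94 and 109 mm up to a neck 53 mm across. Rim at 130 mm. The jar is round: its yaw tells nothing about where the threads begin.
- jar_mouth (a point): Centre of the rim plane, 130 mm up. Mouth 46 mm inside, neck wall 3.5 mm. Outside the neck, 59 mm over them, are 4 glass thread ramps 90 deg apart, each 58 deg long, 3 mm thick, tops 4 mm below the rim, falling clockwise (from above) to 8 mm below it. Between them are 32 deg gaps open from above. Which way the gaps point is not measured and differs each time: find them by feel or sight.
- disc: White plastic lid disc, 40 to 70 g, lying plug down. Origin: centre of the plug's underside, z up. Plug 44.4 mm across, 5 mm deep, edge slightly tapered; flange 53 mm across, 3 mm thick (z 5 to 8 mm); in its middle a round valve post 18 mm across, z 8 to 28 mm, to hold it by. Home: plug in the mouth, flange flat on the rim, so origin 5 mm below jar_mouth. Any yaw.
- disc_post (a point): Point on the disc's axis, 18 mm above the disc's origin, half-way up the valve post.
- band: Steel ring, 66 mm across outside, 18 mm high, 50 to 85 g, lying mouth down. Origin: centre of its lower edge, z up. Bore 61 mm; top lip 2.5 mm thick with a 40 mm hole that clears the post. Inside at the lower edge 4 lugs 90 deg apart, 3 mm high, 6 mm wide, 3 mm deep; the first at the band's x axis, each under a flat thumb pad. On the disc its origin is 12.5 mm below jar_mouth.
- band_top (a point): Centre of the band's top, 18 mm above its origin. Lugs standing on ramps hold the band 4 to 8 mm too high, rising as it turns anticlockwise (from above), till it drops into the gaps onto the disc. Then clockwise: loose for 0.4 to 0.9 rad, then some 250 N per rad on the disc. 0.15 to 0.3 N m more than when loose (read at rest) is fingertip-tight; 0.3 rad past first resistance is too far.
- full_jar: A like jar, already closed, full of carrots, 0.75 kg, 84 mm across, 155 mm high; origin under its centre. Leave it alone.
- tumbler: Dark steel drinking tumbler with a black lid, 76 mm across, 172 mm high, 0.45 kg; origin under its centre. Leave it alone.
- salt_bowl: Small white ceramic bowl, 90 mm across, 40 mm high; origin under its centre. Leave it alone.
- spoon: Wooden spoon, 240 mm long, lying on the worktop; origin under it, handle towards its own -x. Leave it alone.

How it is judged (in metres and radians):
On the way:
1. the disc lies home in the mouth, flat, and is let go (horizontal distance between disc and jar_mouth below 0.0025 m and z of disc in the frame of jar_mouth between -0.0065 and -0.0038 m and angle between disc's own z axis and vertical below 0.05 rad and contact force between the fingers and disc below 0.1 N), for 0.2 s.
At the end, for the whole second after the job is handed in: The disc lies home in the jar's mouth (centred within 2.5 mm, underside 3.8 to 6.5 mm below the rim, level within 0.05 rad); the band sits level on the neck over it (centred within 3 mm, lower edge 11 to 15.5 mm below the rim), at rest, and clamps the disc with more than 6 N (horizontal distance between disc and jar_mouth below 0.0025 m and z of disc in the frame of jar_mouth between -0.0065 and -0.0038 m and angle between each of disc, band's own z axis and vertical below 0.05 rad and horizontal distance between band and jar_mouth below 0.003 m and z of band in the frame of jar_mouth between -0.0155 and -0.011 m and contact force between band and disc above 6 N and linear speed of band below 0.01 m/s and angular speed of band below 0.1 rad/s); the robot touches nothing.
It fails at once if the disc is pressed or clamped on the glass rim with more than 90 N (contact force between disc and jar above 90 N).
It fails at once if the fingers knock or press the jar with more than 25 N (contact force between the fingers and jar above 25 N).
It fails at once if the disc is dropped into the mouth (falls free faster than 0.4 m/s, from about 8 mm) (horizontal distance between disc and jar_mouth below 0.03 m and linear speed of disc above 0.4 m/s and contact force between the fingers and disc below 0.05 N).
It fails at once if another thing on the worktop is shifted more than 25 mm or tipped (distance of any of full_jar, tumbler, salt_bowl, spoon from where it was at the start of the episode above 0.025 m or angle between any of full_jar, tumbler, salt_bowl's own z axis and vertical above 0.3 rad).
It also fails if it takes over 70 s, if anything falls off the work surface, if the arm or the gripper's body presses on something with over 40 N, if the wrist force passes 120 N, or if a joint passes its speed limit or range.

ROBOT

A 6-joint arm with a two-finger parallel gripper is mounted at the origin on the work surface. World frame = base frame: x ahead of the robot, y to its left, z up, the work surface at z = 0. Lengths are in mm, angles in rad, forces in N, time in s.
With the tool pointing down it reaches from about 400 to 925 mm from the base axis. Payload 12.5 kg.
Tool frame: the origin (TCP) lies at the very end of the fingers, on their centre line; the grasp point (between the pads) lies grip_depth behind it (grip_depth is the distance from the TCP to the grasp point, in mm); z points along the fingers, y is the line along which they close (so a half turn about z gives the same grasp; the last joint's range is limited). The gripper opens to 95 mm and grips with 3 to 60 N. Pads are 20 mm wide; open, the fingers measure 119 mm over their backs; the gripper's body (75 mm by 180 mm) begins 59 mm behind the grasp point.
Start: joints at [-1.426, 0.491, 1.559, -0, 1.092, -0.106], TCP at [155.134, -605.459, 214.661] pointing down, gripper open.
Joint ranges: [-3.1, 3.1], [-0.84, 2.19], [0.05, 2.79], [-1.13, 4.28], [0.06, 2.93], [-2.69, 2.69]. Speed limits (rad/s): [2.22, 2.22, 2.79, 3.14, 3.14, 3.14].

INTERFACE

Orientations are given as [roll, pitch, yaw] about the fixed x, y, z axes, in that order (R = Rz(yaw) Ry(pitch) Rx(roll)).
In Python, from cell import state, read_camera, job_done, grip_depth gives the robot as it stands.
- The arm moves only by the tool drive_tool, never from a script. Its argument "targets" is a list of rows, each an object with "jaw": the opening, from 0 (shut) to 1 (fully open); "travel": the shift along the tool's x, y, z in m, a list of three; "twist": the turn about the tool's z in rad. In form: [{"jaw": jaw, "travel": [tx, ty, tz], "twist": twist}, ...]. A call has 1 to 8 rows; each row is the pose to reach, as a shift and turn from the pose commanded when the call began, along the tool's axes at that moment; what a row does not reach only later rows make up. A row lasts 1/12 s, in which the tool goes at most 41.7 mm and 7.16 degrees, less where a joint would pass 70% of its speed; a pose out of reach is approached as far as the arm can. A call with a gripper value outside its range is refused whole. The fingers move at their own pace and stop on an object; the grip force is fixed at half the most. Time passes only in rows, so rows that repeat a pose let the fingers close. It gives the time, the measured TCP pose, the force, the opening and the grip force at its end, in the units of the state.
- state(): the state, without advancing time (a new reading comes with each control period).
- read_camera(name): name is "side" or "top" or "wrist"; returns a dict with "frame" (420x560x3 uint8, red, green, blue), "fx", "fy", "cx", "cy" (pixels), "R" (3x3) and "t" (3): a world point X has camera coordinates R X + t. Camera axes: x right, y down, z forward; pixel columns grow to the right and rows downward; lengths in mm; the calibration is good to about 2 mm. The wrist camera is an equidistant fisheye: a pixel r from the principal point sees the ray r / f radians off the axis. A picture is of the moment at which its call begins. There is no depth.
- job_done(): hands the job in; it is judged then, once.
The state is a dict: "t": time; "joints": joint angles; "qvel": joint speeds; "tau": joint torques, N m; "eef_pos": TCP position; "tcp_rot": TCP orientation; "ft_force": force on the tool from outside, world axes, zero at the start; "moment": the same for the moment, N m; "opening": opening from 0.0 (shut) to 1.0 (fully open); "grip_force": force on a finger pad.
Only numpy, scipy, OpenCV 4.12 (cv2) and the standard library are available. Lean on these libraries where they do the work, as an engineer would, in place of code of your own. Each camera call takes 0.05 s, during which the arm holds its last target. There are 200 camera calls.

## Working session

There is one attempt and no reset: what is moved stays moved. The work goes in short steps, Python scripts to look and compute and a tool call to move; the robot and the scene stay as the last step left them, time stands still between calls to the robot, and variables do not carry over. Pictures are saved under pics/ and viewed, at most 13 in all, crops included, and the job is handed in when it is done.

Besides the shell and the picture viewer there is one more tool, called after "Call:" as name(argument=value, ...) on one line, values as JSON. drive_tool: Moves the arm, as the interface text tells. Its arguments: {"type":"object","properties":{"targets":{"type":"array"}},"required":["targets"]}

```bash
ls; mkdir -p pics; python3 - <<'E'
from cell import state, read_camera, grip_depth
import cv2, json
print(grip_depth); print(state())
for n in ("top","side","wrist"):
    c=read_camera(n); cv2.imwrite(f"pics/{n}0.png",c["frame"][:,:,::-1]); print(n,{k:(v.tolist() if hasattr(v,'tolist') else v) for k,v in c.items() if k!="frame"})
E
```

```text
pics
18.8
{'t': 0.0, 'joints': array([-1.42560349e+00,  4.91562953e-01,  1.55944271e+00,  3.10399326e-06,
        1.09170107e+00, -1.05576558e-01]), 'qvel': array([8.56158433e-04, 4.46155292e-04, 1.31228492e-03, 2.22839959e-04,
       8.80177933e-05, 6.07273739e-04]), 'tau': array([ 1.15646297e-03, -6.12646222e+01, -2.58181983e+01,  6.93325885e-02,
        4.81255667e-02, -8.56090810e-05]), 'eef_pos': array([ 155.09524631, -605.20200756,  214.06196339]), 'tcp_rot': array([-3.14048507e+00, -1.20139285e-04,  2.50767898e-01]), 'ft_force': array([-0.39931438, -0.46028288,  0.03007114]), 'moment': array([-0.03426531,  0.07129646, -0.02846705]), 'grip_force': 0.0, 'opening': 0.9996824687432919}
top {'fx': 388.96060606910055, 'fy': 388.96060606910055, 'cx': 279.7282215993323, 'cy': 206.23267377434166, 'R': [[0.017300820455657926, -0.9998427052139554, 0.0039046692562730275], [-0.9940216546775709, -0.017620897058125383, -0.10775181677786823], [0.10780367175391305, -0.002017130959244304, -0.9941701562303447]], 't': [6.947790141251421, 570.5891569228912, 1047.2713219927818]}
side {'fx': 457.02873207910056, 'fy': 457.02873207910056, 'cx': 279.0246059998484, 'cy': 209.18432638133783, 'R': [[-0.858243890526748, -0.5132102748647248, -0.0057129805517921045], [-0.3760253403564374, 0.6363269484991697, -0.6735673374084884], [0.3493170018526682, -0.5759368267327665, -0.73910378420737]], 't': [477.6841957303174, 290.15124430548985, 1268.3694020270736]}
wrist {'fx': 325.19226210127806, 'fy': 325.19226210127806, 'cx': 281.21564217021756, 'cy': 210.0424759756182, 'R': [[0.24869520195842643, -0.9685815819690222, -0.0006446652200685899], [-0.9332495334852213, -0.23980128744975482, 0.26747084100338714], [-0.25922192185939175, -0.0659170813054443, -0.9635657391271737]], 't': [-625.0835778846515, -30.2820872558168, 390.90858159367656]}
```

View pics/top0.png

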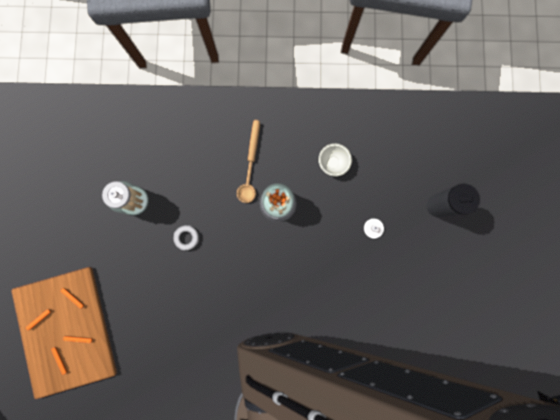

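View pics/side0.png

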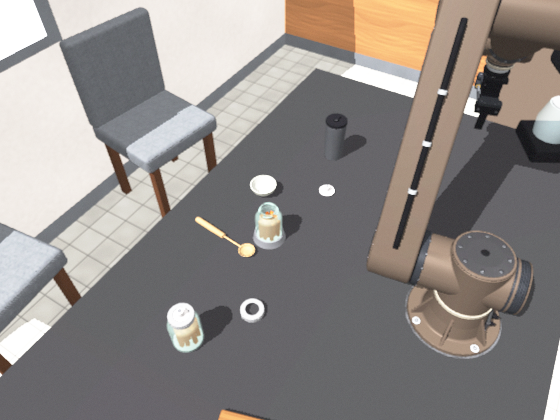

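The top view shows the jar mouth at about (278,202), the disc at (374,229), the band at (186,238), the bowl at (335,160), the tumbler at (462,200) and the full jar at (117,195). The side view shows the jar at (269,225), the disc at (327,190) and the band at (252,310).

```bash
cat > h.py <<'E'
import numpy as np, cv2
from cell import state, read_camera, grip_depth
def ray(c,uv,fish=False):
    x=(uv[0]-c["cx"])/c["fx"]; y=(uv[1]-c["cy"])/c["fy"]
    if fish:
        r=np.hypot(x,y); s=np.sin(r)/r if r>1e-9 else 1; d=np.array([x*s,y*s,np.cos(r)])
    else: d=np.array([x,y,1.])
    R=np.array(c["R"]); return -R.T@np.array(c["t"]), R.T@d
def onz(c,uv,z,fish=False):
    o,d=ray(c,uv,fish); return (o+d*(z-o[2])/d[2])
def proj(c,X,fish=False):
    p=np.array(c["R"])@np.asarray(X,float)+np.array(c["t"])
    if fish:
        r=np.hypot(p[0],p[1]); a=np.arctan2(r,p[2])/max(r,1e-9); q=p[:2]*a
    else: q=p[:2]/p[2]
    return q*[c["fx"],c["fy"]]+[c["cx"],c["cy"]]
def blob(mask,near,rad):
    m=np.zeros_like(mask); cv2.circle(m,tuple(int(v) for v in near),rad,255,-1)
    cs,_=cv2.findContours(cv2.bitwise_and(mask,m),cv2.RETR_EXTERNAL,cv2.CHAIN_APPROX_NONE)
    return max(cs,key=cv2.contourArea)
E
python3 - <<'E'
from h import *
top=read_camera("top"); side=read_camera("side")
def tri(a,b):
    (o1,d1),(o2,d2)=ray(top,a),ray(side,b)
    d1/=np.linalg.norm(d1);d2/=np.linalg.norm(d2)
    s=np.linalg.lstsq(np.c_[d1,-d2],o2-o1,rcond=None)[0]
    p,q=o1+s[0]*d1,o2+s[1]*d2; return ((p+q)/2).round(1),np.linalg.norm(p-q).round(1)
for n,a,b,z in (("disc",(374,229),(327,190),8),("band",(186,238),(252,310),18),("jar",(278,202),(269,208),130)):
    for nm,c,p in (("top",top,a),("side",side,b)):
        g=cv2.cvtColor(c["frame"],cv2.COLOR_RGB2GRAY)
        if n!="jar":
            k=blob((g>110).astype(np.uint8)*255,p,24); e=cv2.fitEllipse(cv2.convexHull(k)); p2=e[0]
            print(n,nm,np.round(p2,1),np.round(e[1],1),onz(c,p2,z).round(1))
        else: print(n,nm,onz(c,p,z).round(1)); p2=p
        if nm=="top": pa=p2
    print(n,tri(pa,p2))
for p,z in (((335,160),40),((462,200),172),((117,195),155),((247,193),5),((256,122),5)): print(p,onz(top,p,z).round(0))
for n,c,p in (("top",top,(278,202)),("side",side,(269,215))):
    f=c["frame"][p[1]-35:p[1]+35,p[0]-35:p[0]+35]; cv2.imwrite(f"pics/jar_{n}.png",cv2.resize(f,None,fx=5,fy=5)[:,:,::-1])
a,b=[cv2.imread(f"pics/jar_{n}.png") for n in ("top","side")]; cv2.imwrite("pics/jarboth.png",np.hstack([a,b]))
E
```

```text
disc top [373.4 227.9] [20.6 21. ] [ 516.2 -247.9    8. ]
disc side [326.2 189.8] [12.9 17. ] [ 514.7 -249.     8. ]
disc (array([ 515.3, -248.2,    8.3]), np.float64(1.8))
band top [184.9 237.3] [24.9 25.4] [480.3 278.8  18. ]
band side [251.4 309.9] [25.1 26. ] [476.9 281.2  18. ]
band (array([479.5, 279.5,  13.3]), np.float64(2.0))
jar top [570.3  21.7 130. ]
jar side [579.5  18.5 130. ]
jar (array([572.4,  23.2, 137.6]), np.float64(6.8))
(335, 160) [ 702. -135.   40.]
(462, 200) [ 578. -423.  172.]
(117, 195) [578. 417. 155.]
(247, 193) [609. 111.   5.]
(256, 122) [818.  90.   5.]
```

View pics/jarboth.png

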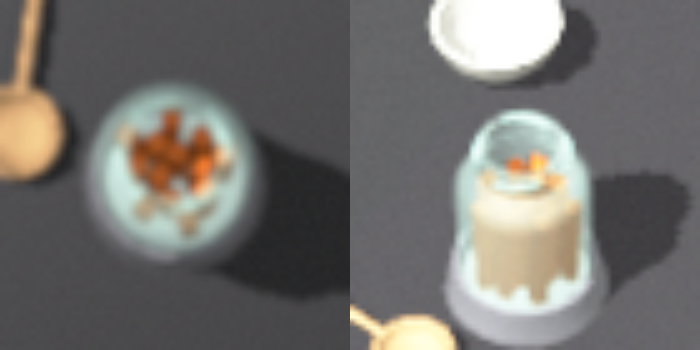

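The crops show the rim ellipse centred at about (268.5,208.6) in the side view and (278,203) in the top view, so the jar is near (571,20). I'll go above the disc first.

Call:
drive_tool(targets=[{"jaw": 1,"travel": [0.22,-0.128,0.03],"twist": 0},{"jaw": 1,"travel": [0.22,-0.128,0.03],"twist": 0},{"jaw": 1,"travel": [0.22,-0.128,0.03],"twist": 0},{"jaw": 1,"travel": [0.22,-0.128,0.03],"twist": 0},{"jaw": 1,"travel": [0.22,-0.128,0.03],"twist": 0},{"jaw": 1,"travel": [0.22,-0.128,0.03],"twist": 0},{"jaw": 1,"travel": [0.22,-0.128,0.03],"twist": 0},{"jaw": 1,"travel": [0.22,-0.128,0.03],"twist": 0}])

```text
t: 0.92
eef_pos: [337.9, -425.2, 184.5]
tcp_rot: [-3.141, 0.0, 0.254]
ft_force: [0.5, 0.2, -0.3]
opening: 1.0
grip_force: 0.0
```

Call:
drive_tool(targets=[{"jaw": 1,"travel": [0.218,-0.128,0.05],"twist": 0},{"jaw": 1,"travel": [0.218,-0.128,0.05],"twist": 0},{"jaw": 1,"travel": [0.218,-0.128,0.05],"twist": 0},{"jaw": 1,"travel": [0.218,-0.128,0.05],"twist": 0},{"jaw": 1,"travel": [0.218,-0.128,0.05],"twist": 0},{"jaw": 1,"travel": [0.218,-0.128,0.05],"twist": 0},{"jaw": 1,"travel": [0.218,-0.128,0.05],"twist": 0},{"jaw": 1,"travel": [0.218,-0.128,0.05],"twist": 0}])

```text
t: 1.58
eef_pos: [516.8, -248.3, 134.0]
tcp_rot: [-3.141, 0.0, 0.253]
ft_force: [0.7, -0.4, -1.0]
opening: 0.998
grip_force: 0.0
```

```bash
cat >> h.py <<'E'
def snap(name,n="wrist"):
    c=read_camera(n); cv2.imwrite(f"pics/{name}.png",c["frame"][:,:,::-1]); return c
def totool(dw):
    "world delta mm -> tool frame m at present yaw (tool down)"
    from scipy.spatial.transform import Rotation as Ro
    return (Ro.from_euler("xyz",state()["tcp_rot"]).as_matrix().T@np.asarray(dw)/1000).round(4)
E
python3 - <<'E'
from h import *
c=snap("w1"); s=state(); print(s["eef_pos"],s["tcp_rot"],s["ft_force"])
p=proj(c,[515.5,-248.3,8],True); print(p, proj(c,[515.5,-248.3,28],True))
E
```

```text
[ 515.83934839 -249.41167269  134.3734275 ] [3.14158276e+00 5.10185964e-04 2.51876265e-01] [ 0.57341179 -0.58895647 -0.51249833]
[280.4372095  204.54044461] [280.38551647 210.25036891]
```

View pics/w1.png

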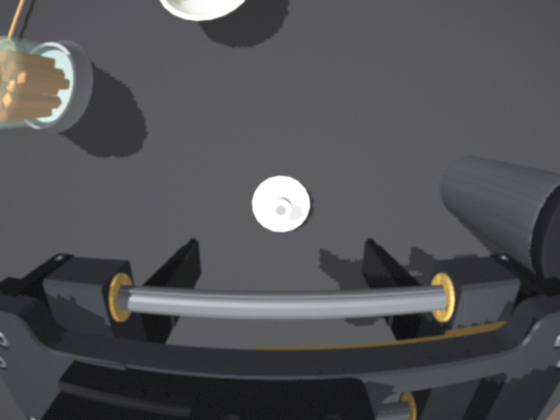

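The flange centre is at about (281,204), which matches the predicted (280.4,204.5), so I descend and grip the post.

Call:
drive_tool(targets=[{"jaw": 0.5,"travel": [0,-0.001,0.04],"twist": 0},{"jaw": 0.5,"travel": [0,-0.001,0.08],"twist": 0},{"jaw": 0.5,"travel": [0,-0.001,0.105],"twist": 0},{"jaw": 0.5,"travel": [0,-0.001,0.118],"twist": 0},{"jaw": 0.5,"travel": [0,-0.001,0.1235],"twist": 0},{"jaw": 0.4,"travel": [0,-0.001,0.1235],"twist": 0},{"jaw": 0.4,"travel": [0,-0.001,0.1235],"twist": 0},{"jaw": 0.4,"travel": [0,-0.001,0.1235],"twist": 0}])

```text
t: 2.3
eef_pos: [515.9, -248.9, 12.5]
tcp_rot: [3.14, -0.001, 0.25]
ft_force: [0.5, -0.1, 0.5]
opening: 0.496
grip_force: 0.0
```

Call:
drive_tool(targets=[{"jaw": 0,"travel": [0,0,0],"twist": 0},{"jaw": 0,"travel": [0,0,0],"twist": 0},{"jaw": 0,"travel": [0,0,0],"twist": 0},{"jaw": 0,"travel": [0,0,0],"twist": 0},{"jaw": 0,"travel": [0,0,0],"twist": 0},{"jaw": 0,"travel": [0,0,0],"twist": 0},{"jaw": 0,"travel": [0,0,0],"twist": 0}])

```text
t: 2.88
eef_pos: [515.8, -247.8, 11.4]
tcp_rot: [3.141, -0.0, 0.251]
ft_force: [-0.4, 1.4, 5.6]
opening: 0.179
grip_force: 30.0
```

The post is gripped at an opening of 17 mm. I lift and go to a viewing place short of the jar.

Call:
drive_tool(targets=[{"jaw": 0,"travel": [0,0,-0.01],"twist": 0},{"jaw": 0,"travel": [0,0,-0.04],"twist": 0},{"jaw": 0,"travel": [0,0,-0.08],"twist": 0},{"jaw": 0,"travel": [0,0,-0.12],"twist": 0},{"jaw": 0,"travel": [0,0,-0.16],"twist": 0},{"jaw": 0,"travel": [0,0,-0.188],"twist": 0},{"jaw": 0,"travel": [0,0,-0.188],"twist": 0}])

```text
t: 3.47
eef_pos: [517.3, -248.7, 205.6]
tcp_rot: [3.135, -0.006, 0.251]
ft_force: [-0.4, 0.0, 0.6]
opening: 0.182
grip_force: 30.0
```

Call:
drive_tool(targets=[{"jaw": 0,"travel": [0.009,-0.037,0],"twist": 0},{"jaw": 0,"travel": [0.018,-0.074,0],"twist": 0},{"jaw": 0,"travel": [0.027,-0.111,0],"twist": 0},{"jaw": 0,"travel": [0.036,-0.148,0],"twist": 0},{"jaw": 0,"travel": [0.045,-0.185,0],"twist": 0},{"jaw": 0,"travel": [0.054,-0.222,0],"twist": 0},{"jaw": 0,"travel": [0.06,-0.246,0],"twist": 0},{"jaw": 0,"travel": [0.06,-0.246,0],"twist": 0}])

```text
t: 4.13
eef_pos: [511.9, 9.2, 198.9]
tcp_rot: [-3.141, 0.001, 0.254]
ft_force: [0.6, 0.4, -0.2]
opening: 0.182
grip_force: 30.0
```

Call:
drive_tool(targets=[{"jaw": 0,"travel": [0,0,0],"twist": 0},{"jaw": 0,"travel": [0,0,0],"twist": 0}])

```text
t: 4.3
eef_pos: [512.6, 5.1, 198.9]
tcp_rot: [3.141, 0.0, 0.251]
ft_force: [0.0, 0.2, -0.2]
opening: 0.184
grip_force: 30.0
```

```bash
python3 - <<'E'
from h import *
c=snap("w2"); s=state(); print(s["eef_pos"],s["tcp_rot"],s["ft_force"],s["moment"])
print(proj(c,[571,20,130],True))
f=c["frame"]; cv2.imwrite("pics/w2b.png",np.ascontiguousarray(cv2.resize(f[60:330,140:420],None,fx=2.2,fy=2.2,interpolation=cv2.INTER_CUBIC)[:,:,::-1]))
E
```

```text
[512.66324586   4.67981372 198.92951307] [3.14152131e+00 4.11643952e-04 2.50217614e-01] [-0.66731414  0.12551615 -0.30089767] [-0.03095911  0.01904822 -0.01192568]
[280.7353976  142.84253931]
```

View pics/w2b.png

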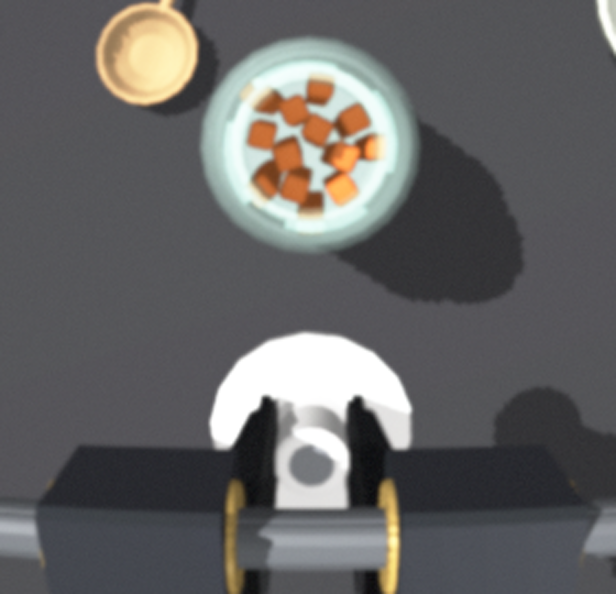

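The crop shows the jar's neck ring centred at about crop (310,146), that is image (281,126), so the jar is about 12 mm further out than guessed. The disc sits level in the grip. I'll fit the rim circle, the flange circle and the thread gaps.

```bash
cat > fit.py <<'E'
from h import *
from scipy.optimize import least_squares
def circ(P,r=None):
    P=np.asarray(P)
    if r: f=lambda q: np.hypot(P[:,0]-q[0],P[:,1]-q[1])-r; x0=P.mean(0)
    else: f=lambda q: np.hypot(P[:,0]-q[0],P[:,1]-q[1])-q[2]; x0=[*P.mean(0),25]
    s=least_squares(f,x0,loss="soft_l1"); return s.x.round(2), np.abs(s.fun).mean().round(2)
E
python3 - <<'E'
from fit import *
c=read_camera("wrist"); f=c["frame"]; g=cv2.cvtColor(f,cv2.COLOR_RGB2GRAY)
s=state(); print(s["eef_pos"])
# disc upper arc
m=(g>150).astype(np.uint8)*255; k=blob(m,(281,250),75)[:,0]
k=np.array([p for p in k if p[1]<245]); print(len(k),k.min(0),k.max(0))
P=[onz(c,p,s["eef_pos"][2]-3,True)[:2] for p in k]; print("disc",circ(P,26.5),circ(P))
# rectified view of the rim plane, 8 px/mm, about a guess; polar unwrap
cen=onz(c,(281,126.4),130,True); print("guess",cen)
def rect(z,n=70,sc=6):
    xs=np.linspace(-n/2,n/2,n*sc); X,Y=np.meshgrid(xs,xs)
    uv=np.array([proj(c,[cen[0]-y,cen[1]-x,z],True) for x,y in zip(X.ravel(),Y.ravel())],np.float32).reshape(n*sc,n*sc,2)
    return cv2.remap(f,uv[...,0],uv[...,1],cv2.INTER_CUBIC)
R=rect(130); pol=cv2.warpPolar(R,(240,360),(210,210),240,cv2.WARP_POLAR_LINEAR)
cv2.imwrite("pics/rect.png",np.hstack([R,np.vstack([pol,np.zeros((60,240,3),np.uint8)])])[:,:,::-1])
E
```

```text
[512.7028255    4.44107053 198.94456925]
136 [237 211] [326 244]
disc (array([512.97,   4.32]), np.float64(2.64)) (array([514.24,   4.66,  25.43]), np.float64(2.66))
guess [582.86855025  22.33020261 130.        ]
```

View pics/rect.png

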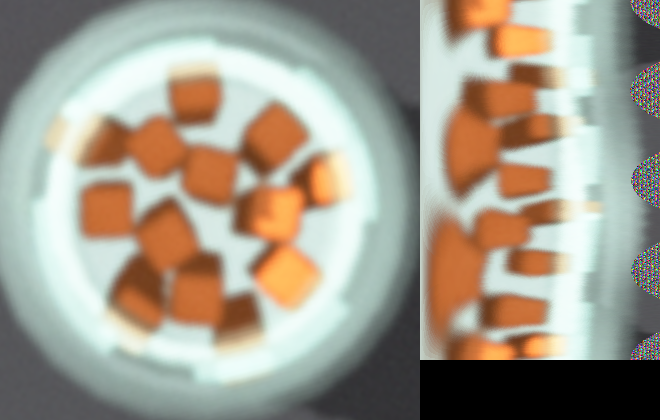

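The rectified view (up = +x, left = +y) shows the bright thread ring of radius about 29 mm centred near (204,211). Darker notches, the thread gaps, appear near the upper right (260,60), left (42,180), bottom (155,365) and right (345,300). Next I'll get numbers.

```bash
python3 - <<'E'
from fit import *
c=read_camera("wrist"); f=c["frame"]; g=cv2.cvtColor(f,cv2.COLOR_RGB2GRAY).astype(np.float32)
s=state(); z=s["eef_pos"][2]
def samp(X): 
    uv=np.array([proj(c,x,True) for x in X],np.float32); return cv2.remap(g,uv[None,:,0],uv[None,:,1],cv2.INTER_LINEAR)[0]
# disc edge: radial from tcp, strongest fall
P=[];rr=np.arange(20,33,.25)
for a in np.radians(np.arange(-60,61,4))+.25:
    v=samp([[s["eef_pos"][0]+r*np.cos(a),s["eef_pos"][1]+r*np.sin(a),z-3.] for r in rr]); d=np.diff(v); i=d.argmin(); P.append([s["eef_pos"][0]+rr[i]*np.cos(a),s["eef_pos"][1]+rr[i]*np.sin(a)])
print("disc",circ(P,26.5),circ(P),"tcp",s["eef_pos"])
cen=np.array([582.9,22.3])
for it in range(2):
    P=[];rr=np.arange(27,33,.25)
    for a in np.radians(np.arange(0,360,3)):
        v=samp([[cen[0]+r*np.cos(a),cen[1]+r*np.sin(a),126] for r in rr]); d=np.diff(v); i=d.argmin(); P.append([cen[0]+(rr[i]+.125)*np.cos(a),cen[1]+(rr[i]+.125)*np.sin(a)])
    q=circ(P); print("neck z126",q,circ(P,29.5)); cen=q[0][:2]
# fold profile
A=np.arange(0,360,2); 
for zz in (124,126):
    prof=np.array([samp([[cen[0]+r*np.cos(a),cen[1]+r*np.sin(a),zz] for r in (28,28.5,29)]).mean() for a in np.radians(A)])
    for k in range(4): print(prof[45*k:45*k+45].astype(int).tolist())
    print("sum",(prof.reshape(4,45).sum(0)/4).astype(int).tolist())
E
```

```text
disc (array([513.18,   4.28]), np.float64(0.16)) (array([513.56,   4.38,  26.17]), np.float64(0.15)) tcp [512.70685876   4.37545191 198.94917683]
neck z126 (array([582.48,  22.61,  29.23]), np.float64(1.05)) (array([582.45,  22.63]), np.float64(1.07))
neck z126 (array([582.5 ,  22.88,  29.21]), np.float64(1.01)) (array([582.44,  22.88]), np.float64(1.01))
[237, 238, 237, 238, 237, 238, 239, 240, 241, 240, 240, 240, 241, 241, 241, 242, 241, 240, 240, 240, 241, 242, 242, 242, 243, 247, 249, 249, 241, 228, 226, 225, 224, 222, 214, 206, 204, 204, 200, 199, 198, 196, 202, 220, 235]
[238, 238, 237, 237, 237, 238, 238, 238, 238, 237, 236, 236, 237, 237, 237, 236, 236, 235, 235, 234, 234, 234, 234, 235, 236, 235, 234, 224, 198, 177, 175, 173, 171, 170, 168, 168, 169, 169, 170, 172, 173, 174, 178, 201, 218]
[223, 225, 230, 235, 237, 237, 237, 237, 237, 237, 237, 236, 233, 229, 227, 228, 229, 229, 230, 229, 230, 230, 231, 231, 231, 231, 230, 229, 215, 195, 187, 186, 187, 186, 186, 186, 185, 186, 186, 187, 186, 185, 186, 196, 215]
[225, 226, 226, 228, 229, 228, 229, 230, 232, 231, 232, 230, 230
[... 825 characters left out ...]
76, 180, 198, 214]
[218, 220, 224, 229, 231, 232, 232, 232, 232, 232, 233, 232, 228, 225, 223, 224, 225, 225, 226, 226, 226, 227, 228, 228, 228, 228, 227, 226, 214, 195, 187, 185, 186, 186, 185, 185, 184, 185, 185, 185, 184, 184, 184, 193, 211]
[220, 222, 221, 223, 224, 224, 225, 225, 227, 227, 227, 226, 225, 224, 224, 223, 224, 224, 224, 224, 223, 223, 226, 226, 228, 228, 227, 226, 220, 202, 191, 193, 193, 189, 189, 191, 191, 193, 197, 199, 197, 195, 198, 209, 225]
sum [227, 228, 229, 231, 231, 232, 232, 233, 233, 233, 233, 232, 231, 230, 230, 230, 230, 230, 230, 230, 230, 230, 231, 232, 232, 234, 233, 230, 217, 200, 194, 194, 193, 191, 189, 187, 186, 187, 187, 188, 188, 187, 190, 204, 220]
```

The gap centres lie at 72° mod 90 in the world frame, and their measured width of 31° matches the given 32°. The jar is at (582.4,22.9). The disc sits about 0.5 mm ahead of the TCP. Moving over the mouth.

Call:
drive_tool(targets=[{"jaw": 0,"travel": [0.03,0,0],"twist": 0},{"jaw": 0,"travel": [0.06,-0.001,0],"twist": 0},{"jaw": 0,"travel": [0.0716,-0.001,0.01],"twist": 0},{"jaw": 0,"travel": [0.0716,-0.001,0.03],"twist": 0},{"jaw": 0,"travel": [0.0716,-0.001,0.045],"twist": 0},{"jaw": 0,"travel": [0.0716,-0.001,0.052],"twist": 0},{"jaw": 0,"travel": [0.0716,-0.001,0.052],"twist": 0},{"jaw": 0,"travel": [0.0716,-0.001,0.052],"twist": 0}])

```text
t: 5.12
eef_pos: [582.0, 23.5, 147.4]
tcp_rot: [3.142, 0.0, 0.25]
ft_force: [0.1, -0.0, -1.0]
opening: 0.182
grip_force: 30.0
```

```bash
python3 - <<'E'
from h import *
s=state(); print(s["eef_pos"],s["tcp_rot"],s["ft_force"],s["moment"])
ims=[]
for n,p in (("top",(582.4,22.9,130)),("side",(582.4,22.9,130))):
    c=read_camera(n); u=proj(c,p).round().astype(int); f=c["frame"][u[1]-30:u[1]+30,u[0]-30:u[0]+30]; ims.append(cv2.resize(f,(360,360),interpolation=cv2.INTER_CUBIC))
cv2.imwrite("pics/ins.png",np.hstack(ims)[:,:,::-1])
E
```

```text
[581.9657621   23.51639159 147.35690595] [3.14152204e+00 1.39168329e-04 2.49885049e-01] [ 0.13451801 -0.04134218 -1.03841772] [ 0.03985985 -0.01769629  0.0084705 ]
```

View pics/ins.png

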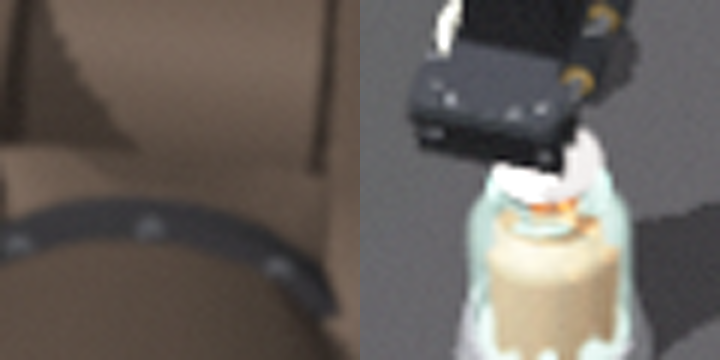

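The side crop shows the white disc just above the mouth and about centred; the top view is blocked by the arm. I descend gently, watching the force.

Call:
drive_tool(targets=[{"jaw": 0,"travel": [0,0,0.002],"twist": 0},{"jaw": 0,"travel": [0,0,0.004],"twist": 0},{"jaw": 0,"travel": [0,0,0.006],"twist": 0},{"jaw": 0,"travel": [0,0,0.007],"twist": 0},{"jaw": 0,"travel": [0,0,0.008],"twist": 0},{"jaw": 0,"travel": [0,0,0.008],"twist": 0},{"jaw": 0,"travel": [0,0,0.008],"twist": 0}])

```text
t: 5.8
eef_pos: [581.8, 24.1, 139.1]
tcp_rot: [3.142, 0.0, 0.251]
ft_force: [0.7, 0.1, -0.4]
opening: 0.176
grip_force: 30.0
```

```bash
python3 - <<'E'
from cell import state
s=state(); print(s["eef_pos"],s["tcp_rot"],s["ft_force"],s["moment"])
E
```

```text
[581.83684307  24.14112364 139.08355248] [3.14151193e+00 8.37821678e-05 2.50854073e-01] [ 0.66448457  0.08664008 -0.42658243] [ 0.03471288 -0.02006172 -0.01135946]
```

Call:
drive_tool(targets=[{"jaw": 0,"travel": [0,0,0.001],"twist": 0},{"jaw": 0,"travel": [0,0,0.002],"twist": 0},{"jaw": 0,"travel": [0,0,0.002],"twist": 0},{"jaw": 0,"travel": [0,0,0.002],"twist": 0}])

```text
t: 6.13
eef_pos: [581.8, 24.1, 137.1]
tcp_rot: [3.142, 0.0, 0.251]
ft_force: [-0.0, -0.7, -1.1]
opening: 0.183
grip_force: 30.0
```

Call:
drive_tool(targets=[{"jaw": 0,"travel": [0,0,0.001],"twist": 0},{"jaw": 0,"travel": [0,0,0.001],"twist": 0},{"jaw": 0,"travel": [0,0,0.001],"twist": 0}])

```text
t: 6.38
eef_pos: [582.0, 24.1, 136.4]
tcp_rot: [3.141, -0.0, 0.251]
ft_force: [-1.7, -0.6, 4.3]
opening: 0.179
grip_force: 30.0
```

Call:
drive_tool(targets=[{"jaw": 0,"travel": [0,0,0.0007],"twist": 0},{"jaw": 0,"travel": [0,0,0.0007],"twist": 0},{"jaw": 0,"travel": [0,0,0.0007],"twist": 0}])

```text
t: 6.63
eef_pos: [582.0, 24.1, 136.4]
tcp_rot: [3.141, -0.001, 0.251]
ft_force: [-3.4, 0.9, 11.1]
opening: 0.18
grip_force: 30.0
```

```bash
python3 - <<'E'
from h import *
s=state(); print(s["eef_pos"],s["tcp_rot"],s["ft_force"],s["moment"])
E
```

```text
[581.99674663  24.13391657 136.4088335 ] [ 3.14117357e+00 -9.86327044e-04  2.50827071e-01] [-3.40493245  0.88942792 11.11734415] [0.00920442 0.65819621 0.00586631]
```

It stops firmly at the expected home height, TCP 136.4. I relax, release and rise.

Call:
drive_tool(targets=[{"jaw": 0,"travel": [0,0,-0.001],"twist": 0},{"jaw": 0,"travel": [0,0,-0.001],"twist": 0},{"jaw": 0.5,"travel": [0,0,-0.001],"twist": 0},{"jaw": 0.5,"travel": [0,0,-0.001],"twist": 0},{"jaw": 0.5,"travel": [0,0,-0.001],"twist": 0},{"jaw": 0.5,"travel": [0,0,-0.001],"twist": 0},{"jaw": 0.5,"travel": [0,0,-0.001],"twist": 0},{"jaw": 0.5,"travel": [0,0,-0.001],"twist": 0}])

```text
t: 7.3
eef_pos: [581.8, 24.1, 136.3]
tcp_rot: [3.142, 0.0, 0.251]
ft_force: [0.7, 0.6, 0.3]
opening: 0.49
grip_force: 0.0
```

Call:
drive_tool(targets=[{"jaw": 0.6,"travel": [0,0,-0.01],"twist": 0},{"jaw": 0.6,"travel": [0,0,-0.04],"twist": 0},{"jaw": 1,"travel": [0,0,-0.065],"twist": 0},{"jaw": 1,"travel": [-0.03,0,-0.065],"twist": 0},{"jaw": 1,"travel": [-0.06,0,-0.065],"twist": 0},{"jaw": 1,"travel": [-0.07,0,-0.065],"twist": 0},{"jaw": 1,"travel": [-0.07,0,-0.065],"twist": 0},{"jaw": 1,"travel": [-0.07,0,-0.065],"twist": 0}])

```text
t: 7.97
eef_pos: [514.7, 6.6, 202.3]
tcp_rot: [3.141, -0.002, 0.25]
ft_force: [0.3, -0.5, 0.7]
opening: 0.956
grip_force: 0.0
```

```bash
cat > look.py <<'E'
from fit import *
def edge(c,cen,z,r0,r1,angs,fish=True):
    g=cv2.cvtColor(c["frame"],cv2.COLOR_RGB2GRAY).astype(np.float32); rr=np.arange(r0,r1,.25); P=[]
    for a in angs:
        X=[[cen[0]+r*np.cos(a),cen[1]+r*np.sin(a),z] for r in rr]
        uv=np.array([proj(c,x,fish) for x in X],np.float32); v=cv2.remap(g,uv[None,:,0],uv[None,:,1],cv2.INTER_LINEAR)[0]
        i=np.diff(v).argmin(); P.append([cen[0]+(rr[i]+.125)*np.cos(a),cen[1]+(rr[i]+.125)*np.sin(a)])
    return np.array(P)
E
python3 - <<'E'
from look import *
c=snap("w3"); s=state(); print(s["eef_pos"])
P=edge(c,(582.4,22.9),133,23,30,np.radians(np.arange(0,360,5))); print("flange z133",circ(P,26.5),circ(P))
u=proj(c,(582.4,22.9,130),True).astype(int); f=c["frame"][u[1]-60:u[1]+60,u[0]-60:u[0]+60]; cv2.imwrite("pics/w3c.png",cv2.resize(f,(400,400),interpolation=cv2.INTER_CUBIC)[:,:,::-1])
E
```

```text
[515.12849887   6.75930375 201.98109262]
flange z133 (array([582.8 ,  23.42]), np.float64(1.73)) (array([582.86,  23.25,  28.27]), np.float64(0.49))
```

View pics/w3c.png

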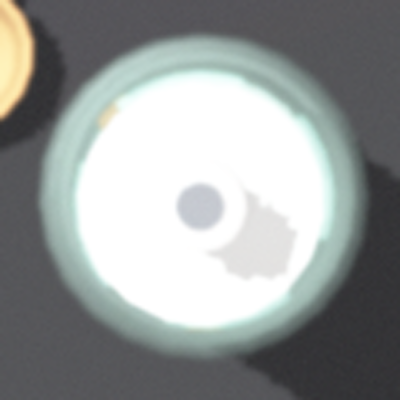

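The disc lies in the mouth, level and concentric: flange ring centred at crop (203,200), post top at (200,207). Now to the band.

Call:
drive_tool(targets=[{"jaw": 1,"travel": [0.005,-0.04,0],"twist": 0},{"jaw": 1,"travel": [0.01,-0.08,0],"twist": 0},{"jaw": 1,"travel": [0.015,-0.12,0],"twist": 0},{"jaw": 1,"travel": [0.02,-0.16,0.01],"twist": 0},{"jaw": 1,"travel": [0.025,-0.2,0.02],"twist": 0},{"jaw": 1,"travel": [0.03,-0.235,0.04],"twist": 0},{"jaw": 1,"travel": [0.033,-0.265,0.055],"twist": 0},{"jaw": 1,"travel": [0.033,-0.273,0.068],"twist": 0}])

```text
t: 8.68
eef_pos: [478.1, 283.8, 131.9]
tcp_rot: [-3.141, -0.0, 0.254]
ft_force: [-0.2, -0.7, -0.4]
opening: 1.001
grip_force: 0.0
```

Call:
drive_tool(targets=[{"jaw": 1,"travel": [0,0,0],"twist": 0},{"jaw": 1,"travel": [0,0,0],"twist": 0}])

```text
t: 8.85
eef_pos: [478.5, 280.0, 132.7]
tcp_rot: [3.141, 0.001, 0.252]
ft_force: [1.0, 0.2, 0.5]
opening: 1.001
grip_force: 0.0
```

```bash
python3 - <<'E'
from look import *
c=snap("w4"); s=state(); print(s["eef_pos"],s["tcp_rot"])
cen=np.array([479.5,279.5])
for i in range(2):
    P=edge(c,cen,18,26,40,np.radians(np.arange(0,360,5))); q=circ(P,33); print("outer z18",q,circ(P)); cen=q[0]
f=c["frame"]
n,sc=84,6; xs=np.linspace(-n/2,n/2,n*sc); X,Y=np.meshgrid(xs,xs)
uv=np.array([proj(c,[cen[0]-y,cen[1]-x,18],True) for x,y in zip(X.ravel(),Y.ravel())],np.float32).reshape(n*sc,n*sc,2)
cv2.imwrite("pics/band.png",cv2.remap(f,uv[...,0],uv[...,1],cv2.INTER_CUBIC)[:,:,::-1])
E
```

```text
[478.91933104 279.36683062 133.51586178] [3.14136829e+00 1.32795071e-04 2.51009815e-01]
outer z18 (array([480.86, 278.26]), np.float64(0.44)) (array([480.94, 278.27,  33.32]), np.float64(0.38))
outer z18 (array([480.94, 278.24]), np.float64(0.48)) (array([481.03, 278.27,  33.37]), np.float64(0.4))
```

View pics/band.png

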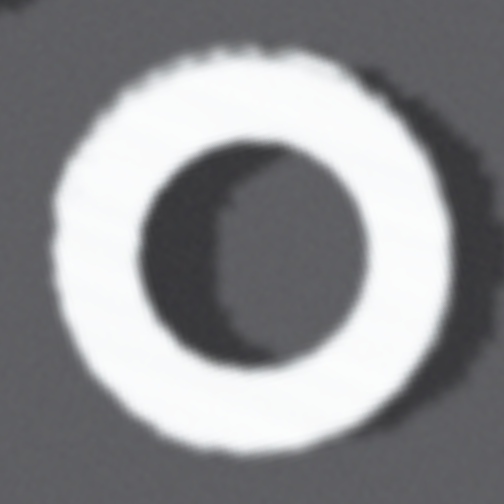

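The picture shows the band saturated white, centred at (252,252), with its flats not obvious. I look for them in the outline radius, folded mod 90°.

```bash
python3 - <<'E'
from look import *
fr=np.mean([read_camera("wrist")["frame"].astype(np.float32) for _ in range(4)],0); c=read_camera("wrist")
print(state()["eef_pos"])
g=fr.mean(2).astype(np.float32); cen=np.array([480.94,278.24])
A=np.arange(0,360,3); rr=np.arange(28,38,.1)
def rad(z,lev=170):
    o=[]
    for a in np.radians(A):
        uv=np.array([proj(c,[cen[0]+r*np.cos(a),cen[1]+r*np.sin(a),z],True) for r in rr],np.float32)
        v=cv2.remap(g,uv[None,:,0],uv[None,:,1],cv2.INTER_LINEAR)[0]
        o.append(rr[np.nonzero(v>lev)[0].max()])
    return np.array(o)
r=rad(18); 
for k in range(4): print(r[30*k:30*k+30].round(1).tolist())
# remove 1st harmonics then fold
M=np.c_[np.ones(120),np.cos(np.radians(A)),np.sin(np.radians(A))]; res=r-M@np.linalg.lstsq(M,r,rcond=None)[0]
print("fold",res.reshape(4,30).mean(0).round(2).tolist())
F=np.fft.fft(res); print("4th harmonic amp",abs(F[[2,3,4,5,6,8]]).round(1),"max at deg",np.degrees(np.angle(F[4].conj())/4))
for z in (3,8,13):
    pr=[]
    for a in np.radians(A):
        uv=proj(c,[cen[0]+33*np.cos(a),cen[1]+33*np.sin(a),z],True); pr.append(int(g[int(round(uv[1])),int(round(uv[0]))]))
    print(z,pr)
E
```

```text
[478.88937224 278.76269979 134.16996782]
[33.5, 33.0, 33.3, 33.6, 33.1, 33.2, 33.7, 33.6, 33.4, 33.6, 33.7, 33.4, 33.5, 33.7, 33.4, 33.2, 33.5, 33.4, 33.1, 33.3, 33.5, 33.8, 33.8, 33.8, 33.8, 33.7, 33.3, 32.8, 32.5, 32.9]
[33.0, 32.8, 32.8, 33.0, 32.7, 32.8, 33.0, 32.9, 32.8, 32.8, 32.9, 33.0, 33.2, 33.2, 33.0, 33.0, 33.1, 33.2, 33.3, 33.3, 33.3, 33.7, 33.8, 33.7, 33.8, 33.8, 33.7, 33.5, 33.6, 33.7]
[33.6, 33.6, 33.5, 33.6, 33.8, 33.9, 33.7, 33.5, 33.5, 33.6, 33.7, 33.7, 33.6, 33.5, 33.6, 33.7, 33.7, 33.6, 33.5, 33.4, 33.5, 33.7, 33.8, 33.6, 33.6, 33.7, 33.7, 33.6, 33.4, 33.3]
[33.2, 33.3, 33.3, 33.3, 33.1, 33.0, 33.0, 33.1, 33.1, 33.1, 33.1, 32.9, 32.8, 33.0, 33.0, 32.8, 32.9, 32.8, 32.7, 33.0, 33.4, 33.9, 34.1, 34.0, 34.1, 34.1, 33.8, 33.2, 32.7, 33.0]
fold [-0.04, -0.19, -0.14, 0.01, -0.19, -0.14, -0.01, -0.09, -0.16, -0.09, -0.01, -0.11, -0.09, -0.01, -0.11, -0.19, -0.06, -0.11, -0.21, -0.11, 0.06, 0.41, 0.51, 0.41, 0.46, 0.46, 0.26, -0.09, -0.31, -0.14]
4th harmonic amp [18.1  3.4 11.2  4.9  2.9 11.1] max at deg -21.15619539060438
3 [113, 115, 109, 115, 110, 112, 118, 115, 132, 
[... 1060 characters left out ...]
, 195, 160, 153, 169, 161, 167, 134, 160, 151, 170, 211, 160, 179, 161, 156, 127, 130, 115, 129]
13 [175, 138, 162, 182, 163, 170, 189, 175, 163, 153, 185, 148, 159, 177, 187, 168, 192, 187, 184, 154, 169, 215, 194, 214, 199, 213, 181, 203, 152, 142, 173, 211, 158, 180, 187, 179, 183, 234, 219, 206, 231, 210, 229, 243, 241, 245, 240, 245, 243, 243, 243, 248, 249, 249, 249, 249, 248, 247, 249, 248, 250, 248, 250, 251, 251, 250, 249, 248, 247, 247, 250, 248, 248, 250, 248, 251, 249, 249, 246, 248, 244, 248, 247, 246, 248, 247, 247, 246, 232, 242, 236, 242, 227, 227, 223, 222, 219, 213, 201, 171, 207, 155, 178, 188, 153, 139, 161, 128, 134, 181, 188, 206, 203, 193, 206, 185, 164, 130, 143, 139]
```

The thumb pads protrude at 70° mod 90, so the band lies nearly aligned with the gaps at 72°. I turn the tool to yaw 70° and grip across the pads; that also leaves joint 6 room for clockwise turning.

Call:
drive_tool(targets=[{"jaw": 1,"travel": [0.0017,0.0014,0],"twist": -0.12},{"jaw": 1,"travel": [0.0017,0.0014,0],"twist": -0.24},{"jaw": 1,"travel": [0.0017,0.0014,0],"twist": -0.36},{"jaw": 1,"travel": [0.0017,0.0014,0],"twist": -0.48},{"jaw": 1,"travel": [0.0017,0.0014,0.02],"twist": -0.6},{"jaw": 1,"travel": [0.0017,0.0014,0.04],"twist": -0.72},{"jaw": 1,"travel": [0.0017,0.0014,0.06],"twist": -0.84},{"jaw": 1,"travel": [0.0017,0.0014,0.08],"twist": -0.96}])

```text
t: 9.82
eef_pos: [480.8, 278.1, 53.3]
tcp_rot: [3.14, -0.001, 1.216]
ft_force: [1.7, -0.3, 0.3]
opening: 1.001
grip_force: 0.0
```

Call:
drive_tool(targets=[{"jaw": 1,"travel": [0,0,0],"twist": -0.016},{"jaw": 1,"travel": [0,0,0],"twist": -0.016},{"jaw": 1,"travel": [0,0,0],"twist": -0.016}])

```text
t: 10.07
eef_pos: [480.9, 278.4, 54.5]
tcp_rot: [3.141, -0.001, 1.223]
ft_force: [-0.2, 0.3, 0.3]
opening: 0.999
grip_force: 0.0
```

```bash
python3 - <<'E'
from look import *
S=[]
for _ in range(5): c=read_camera("wrist"); S.append(state()["eef_pos"])
print(np.mean(S,0),state()["tcp_rot"],state()["joints"])
cen=np.array([480.9,278.2])
P=edge(c,cen,18,26,40,np.radians(70+np.arange(-60,61,5))); print(circ(P,33))
cv2.imwrite("pics/w5.png",c["frame"][:,:,::-1])
q=circ(P,33)[0]; print(totool([*(q-np.mean(S,0)[:2]),3-np.mean(S,0)[2]]))
E
```

```text
[480.78410377 278.59565404  54.59706781] [ 3.14050721e+00 -9.06203761e-04  1.22561391e+00] [ 4.06470349e-01  6.07784667e-01  1.87908586e+00 -1.30226077e-04
  6.53310352e-01  7.51756612e-01]
(array([481.04, 280.32]), np.float64(0.91))
[ 0.0017 -0.0004  0.0516]
```

Call:
drive_tool(targets=[{"jaw": 1,"travel": [0.0007,0,0.025],"twist": 0},{"jaw": 1,"travel": [0.0007,0,0.042],"twist": 0},{"jaw": 1,"travel": [0.0007,0,0.0515],"twist": 0},{"jaw": 1,"travel": [0.0007,0,0.0515],"twist": 0},{"jaw": 1,"travel": [0.0007,0,0.0515],"twist": 0},{"jaw": 0,"travel": [0.0007,0,0.0515],"twist": 0},{"jaw": 0,"travel": [0.0007,0,0.0515],"twist": 0},{"jaw": 0,"travel": [0.0007,0,0.0515],"twist": 0}])

```text
t: 10.98
eef_pos: [480.6, 279.2, 2.3]
tcp_rot: [3.141, -0.0, 1.227]
ft_force: [0.3, 0.3, 0.2]
opening: 0.842
grip_force: 0.0
```

Call:
drive_tool(targets=[{"jaw": 0,"travel": [0,0,0],"twist": 0},{"jaw": 0,"travel": [0,0,0],"twist": 0},{"jaw": 0,"travel": [0,0,0],"twist": 0},{"jaw": 0,"travel": [0,0,0],"twist": 0}])

```text
t: 11.32
eef_pos: [480.5, 279.2, 2.1]
tcp_rot: [3.141, -0.0, 1.227]
ft_force: [-0.3, 0.3, 2.7]
opening: 0.706
grip_force: 30.0
```

Call:
drive_tool(targets=[{"jaw": 0,"travel": [0,0,-0.01],"twist": 0},{"jaw": 0,"travel": [0,0,-0.04],"twist": 0},{"jaw": 0,"travel": [0,0,-0.08],"twist": 0},{"jaw": 0,"travel": [0,0,-0.12],"twist": 0},{"jaw": 0,"travel": [0,0,-0.16],"twist": 0},{"jaw": 0,"travel": [0,0,-0.185],"twist": 0},{"jaw": 0,"travel": [0,0,-0.185],"twist": 0},{"jaw": 0,"travel": [0,0,-0.185],"twist": 0}])

```text
t: 11.98
eef_pos: [480.6, 279.2, 188.6]
tcp_rot: [3.139, -0.002, 1.227]
ft_force: [-0.9, -1.6, -2.1]
opening: 0.706
grip_force: 30.0
```

```bash
python3 - <<'E'
from look import *
S=[]
for _ in range(4): c=read_camera("wrist"); S.append(state()["eef_pos"])
m=np.mean(S,0); print(m,state()["tcp_rot"],state()["opening"],state()["ft_force"],state()["moment"])
cv2.imwrite("pics/w6.png",c["frame"][:,:,::-1])
y=state()["tcp_rot"][2]
for zt in (m[2]+14.5,):
    P=edge(c,m[:2],zt,26,40,y+np.radians(np.arange(-55,56,4))); q=circ(P,33); print(q,circ(P),totool([*(q[0]-m[:2]),0]))
E
```

```text
[479.94224998 278.89733091 186.20694272] [-3.13984340e+00  1.77892283e-03  1.22676899e+00] 0.7055494738050514 [ 0.00630938  0.09431026 -1.10074063] [-0.02823178 -0.11609122 -0.02582256]
(array([480.89, 280.81]), np.float64(1.09)) (array([483.09, 286.42,  27.88]), np.float64(0.58)) [ 0.0021  0.0002 -0.    ]
```

View pics/w6.png

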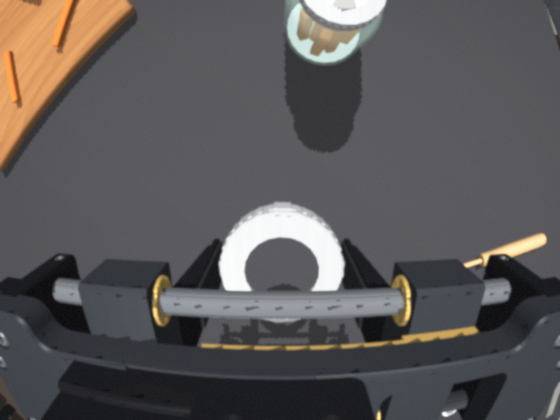

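The band hangs level in the fingers on its thumb pads (67 mm opening), one pad at (282,207) and the hole centred near (282,268). I fit the hole edge for the offset along tool x.

```bash
python3 - <<'E'
from look import *
c=read_camera("wrist"); s=state(); m=s["eef_pos"]; y=s["tcp_rot"][2]; print(m)
g=cv2.cvtColor(c["frame"],cv2.COLOR_RGB2GRAY).astype(np.float32); rr=np.arange(12,28,.2); P=[]
zt=m[2]+15.7
for a in y+np.radians(np.arange(-75,76,5)):
    uv=np.array([proj(c,[m[0]+r*np.cos(a),m[1]+r*np.sin(a),zt],True) for r in rr],np.float32); v=cv2.remap(g,uv[None,:,0],uv[None,:,1],cv2.INTER_LINEAR)[0]
    i=np.diff(v).argmax(); P.append([m[0]+(rr[i]+.1)*np.cos(a),m[1]+(rr[i]+.1)*np.sin(a)])
for r in (20,None):
    q=circ(P,r); print(q,totool([*(q[0][:2]-m[:2]),0]))
cen=m[:2]; print(totool([582.2-m[0],24.0-m[1],0]), s["joints"])
E
```

```text
[480.01798267 278.91340166 185.62976982]
(array([479.71, 276.91]), np.float64(0.13)) [-0.002   0.0004  0.    ]
(array([479.84, 277.29,  19.68]), np.float64(0.1)) [-0.0016  0.0004  0.    ]
[-0.2055  0.1822  0.    ] [ 4.07432778e-01  4.25571584e-01  1.76451593e+00 -1.21634964e-04
  9.53955503e-01  7.51524308e-01]
```

The band sits about 1.5 mm back along tool x. I move over the jar and turn 0.03 rad anticlockwise to bring the lugs to 72°.

Call:
drive_tool(targets=[{"jaw": 0,"travel": [-0.028,0.025,0],"twist": -0.03},{"jaw": 0,"travel": [-0.056,0.05,0],"twist": -0.03},{"jaw": 0,"travel": [-0.084,0.075,0],"twist": -0.03},{"jaw": 0,"travel": [-0.112,0.1,0],"twist": -0.03},{"jaw": 0,"travel": [-0.14,0.125,0],"twist": -0.03},{"jaw": 0,"travel": [-0.168,0.15,0],"twist": -0.03},{"jaw": 0,"travel": [-0.19,0.17,0],"twist": -0.03},{"jaw": 0,"travel": [-0.204,0.182,0],"twist": -0.03}])

```text
t: 12.9
eef_pos: [583.7, 22.8, 185.7]
tcp_rot: [-3.14, 0.001, 1.255]
ft_force: [0.8, -0.1, -0.1]
opening: 0.702
grip_force: 30.0
```

Call:
drive_tool(targets=[{"jaw": 0,"travel": [0,0,0],"twist": 0},{"jaw": 0,"travel": [0,0,0.02],"twist": 0},{"jaw": 0,"travel": [0,0,0.035],"twist": 0},{"jaw": 0,"travel": [0,0,0.045],"twist": 0},{"jaw": 0,"travel": [0,0,0.045],"twist": 0},{"jaw": 0,"travel": [0,0,0.045],"twist": 0}])

```text
t: 13.4
eef_pos: [582.8, 26.2, 141.5]
tcp_rot: [-3.14, 0.0, 1.257]
ft_force: [0.2, -0.8, -0.1]
opening: 0.706
grip_force: 30.0
```

```bash
cat > st.py <<'E'
import numpy as np
from cell import state, read_camera
S=[]
for _ in range(3): read_camera("top"); S.append(state())
np.set_printoptions(precision=3,suppress=True)
print(S[-1]["t"],*[np.mean([s[k] for s in S],0) for k in ("eef_pos","tcp_rot","ft_force","moment","opening","grip_force")],S[-1]["joints"][5])
E
python3 st.py; python3 - <<'E'
from h import *
m=state()["eef_pos"]; print(totool([582.7-m[0],25.4-m[1],119.7-m[2]]))
E
```

```text
13.55 [583.249  26.042 142.438] [ 1.047 -0.     1.257] [-0.02  -0.123 -0.019] [-0.055 -0.059 -0.01 ] 0.7037837414249046 29.999910295009613 0.24509501182759577
[-0.0007 -0.0005  0.023 ]
```

Call:
drive_tool(targets=[{"jaw": 0,"travel": [-0.0006,-0.0004,0.003],"twist": 0},{"jaw": 0,"travel": [-0.0006,-0.0004,0.006],"twist": 0},{"jaw": 0,"travel": [-0.0006,-0.0004,0.009],"twist": 0},{"jaw": 0,"travel": [-0.0006,-0.0004,0.011],"twist": 0},{"jaw": 0,"travel": [-0.0006,-0.0004,0.012],"twist": 0},{"jaw": 0,"travel": [-0.0006,-0.0004,0.012],"twist": 0},{"jaw": 0,"travel": [-0.0006,-0.0004,0.012],"twist": 0}])

```text
t: 14.13
eef_pos: [582.5, 25.2, 129.9]
tcp_rot: [-3.142, 0.0, 1.257]
ft_force: [-0.5, 0.0, -0.1]
opening: 0.71
grip_force: 30.0
```

```bash
python3 st.py
```

```text
14.2833 [582.509  25.243 129.982] [3.141 0.    1.257] [ 0.295  0.309 -0.212] [-0.064 -0.092  0.028] 0.7054254514916823 29.99983310699463 0.24419574161614946
```

The band has passed over the flange without touching. Feeling downwards.

Call:
drive_tool(targets=[{"jaw": 0,"travel": [0,0,0.001],"twist": 0},{"jaw": 0,"travel": [0,0,0.002],"twist": 0},{"jaw": 0,"travel": [0,0,0.003],"twist": 0},{"jaw": 0,"travel": [0,0,0.003],"twist": 0},{"jaw": 0,"travel": [0,0,0.003],"twist": 0}])

```text
t: 14.7
eef_pos: [582.4, 25.3, 126.8]
tcp_rot: [-3.141, 0.0, 1.257]
ft_force: [-0.0, -0.4, -0.6]
opening: 0.71
grip_force: 30.0
```

Call:
drive_tool(targets=[{"jaw": 0,"travel": [0,0,0.001],"twist": 0},{"jaw": 0,"travel": [0,0,0.002],"twist": 0},{"jaw": 0,"travel": [0,0,0.003],"twist": 0},{"jaw": 0,"travel": [0,0,0.003],"twist": 0},{"jaw": 0,"travel": [0,0,0.003],"twist": 0}])

```text
t: 15.12
eef_pos: [582.4, 25.3, 123.8]
tcp_rot: [-3.141, 0.0, 1.257]
ft_force: [-0.4, 0.5, -0.0]
opening: 0.707
grip_force: 30.0
```

Call:
drive_tool(targets=[{"jaw": 0,"travel": [0,0,0.001],"twist": 0},{"jaw": 0,"travel": [0,0,0.002],"twist": 0},{"jaw": 0,"travel": [0,0,0.003],"twist": 0},{"jaw": 0,"travel": [0,0,0.003],"twist": 0},{"jaw": 0,"travel": [0,0,0.003],"twist": 0}])

```text
t: 15.53
eef_pos: [582.4, 25.2, 120.8]
tcp_rot: [-3.141, 0.0, 1.257]
ft_force: [0.9, 0.6, -0.0]
opening: 0.705
grip_force: 30.0
```

Call:
drive_tool(targets=[{"jaw": 0,"travel": [0,0,0.0005],"twist": 0},{"jaw": 0,"travel": [0,0,0.001],"twist": 0},{"jaw": 0,"travel": [0,0,0.001],"twist": 0},{"jaw": 0,"travel": [0,0,0.001],"twist": 0}])

```text
t: 15.87
eef_pos: [582.4, 25.3, 119.9]
tcp_rot: [-3.142, 0.0, 1.257]
ft_force: [-0.3, -0.1, -0.8]
opening: 0.707
grip_force: 30.0
```

```bash
python3 st.py
```

```text
16.0167 [582.445  25.253 119.913] [1.047 0.    1.257] [-0.489  0.123 -0.408] [-0.026 -0.062  0.011] 0.7066583921262118 29.999946355819702 0.2441622343987827
```

Call:
drive_tool(targets=[{"jaw": 0,"travel": [0,0,0.0005],"twist": 0},{"jaw": 0,"travel": [0,0,0.0005],"twist": 0},{"jaw": 0,"travel": [0,0,0.0005],"twist": 0}])

```text
t: 16.27
eef_pos: [582.5, 25.3, 119.6]
tcp_rot: [3.141, 0.0, 1.257]
ft_force: [-0.1, -0.2, 2.2]
opening: 0.704
grip_force: 30.0
```

Call:
drive_tool(targets=[{"jaw": 0,"travel": [0,0,0.0005],"twist": 0},{"jaw": 0,"travel": [0,0,0.0005],"twist": 0},{"jaw": 0,"travel": [0,0,0.0005],"twist": 0}])

```text
t: 16.52
eef_pos: [582.5, 25.3, 119.5]
tcp_rot: [3.141, -0.0, 1.257]
ft_force: [-3.1, 0.5, 7.7]
opening: 0.71
grip_force: 30.0
```

The band bottoms on the disc at TCP 119.5, as predicted. I ease the pressure and turn clockwise, reading the torque at rest.

Call:
drive_tool(targets=[{"jaw": 0,"travel": [0,0,-0.0005],"twist": 0},{"jaw": 0,"travel": [0,0,-0.0005],"twist": 0.05},{"jaw": 0,"travel": [0,0,-0.0005],"twist": 0.1},{"jaw": 0,"travel": [0,0,-0.0005],"twist": 0.15},{"jaw": 0,"travel": [0,0,-0.0005],"twist": 0.2},{"jaw": 0,"travel": [0,0,-0.0005],"twist": 0.2},{"jaw": 0,"travel": [0,0,-0.0005],"twist": 0.2}])

```text
t: 17.1
eef_pos: [582.7, 25.2, 119.6]
tcp_rot: [3.141, -0.0, 1.058]
ft_force: [-0.2, 0.8, 3.6]
opening: 0.704
grip_force: 30.0
```

```bash
python3 st.py
```

```text
17.25 [582.673  25.226 119.589] [ 3.141 -0.     1.058] [ 0.69  -0.097  4.077] [-0.042 -0.101 -0.025] 0.7042146680699121 30.000739097595215 0.4429681762247268
```

Call:
drive_tool(targets=[{"jaw": 0,"travel": [0,0,0],"twist": 0.05},{"jaw": 0,"travel": [0,0,0],"twist": 0.1},{"jaw": 0,"travel": [0,0,0],"twist": 0.15},{"jaw": 0,"travel": [0,0,0],"twist": 0.15},{"jaw": 0,"travel": [0,0,0],"twist": 0.15}])

```text
t: 17.67
eef_pos: [582.6, 25.2, 119.6]
tcp_rot: [3.141, -0.0, 0.909]
ft_force: [0.6, -0.2, 4.6]
opening: 0.709
grip_force: 30.0
```

```bash
python3 st.py
```

```text
17.8167 [582.68   25.178 119.568] [ 3.141 -0.     0.909] [ 1.181 -0.519  4.971] [-0.173 -0.265 -0.033] 0.7053819791352743 30.000882744789124 0.5927352530983032
```

Call:
drive_tool(targets=[{"jaw": 0,"travel": [0,0.0004,0],"twist": 0.05},{"jaw": 0,"travel": [0,0.0005,0],"twist": 0.1},{"jaw": 0,"travel": [0,0.0005,0],"twist": 0.1},{"jaw": 0,"travel": [0,0.0005,0],"twist": 0.1}])

```text
t: 18.15
eef_pos: [582.9, 25.0, 119.6]
tcp_rot: [3.141, -0.0, 0.808]
ft_force: [-0.7, -0.2, 4.6]
opening: 0.707
grip_force: 30.0
```

```bash
python3 st.py
```

```text
18.3 [582.845  24.992 119.565] [ 3.141 -0.     0.808] [ 0.646 -0.175  5.913] [-0.066 -0.059 -0.083] 0.7077284396592338 30.00111162662506 0.6926202752902982
```

Call:
drive_tool(targets=[{"jaw": 0,"travel": [0,0.0001,0],"twist": 0.05},{"jaw": 0,"travel": [0,0.0001,0],"twist": 0.08},{"jaw": 0,"travel": [0,0.0001,0],"twist": 0.08},{"jaw": 0,"travel": [0,0.0001,0],"twist": 0.08}])

```text
t: 18.63
eef_pos: [582.9, 24.9, 119.6]
tcp_rot: [3.142, -0.0, 0.728]
ft_force: [0.3, 0.6, 6.4]
opening: 0.707
grip_force: 30.0
```

```bash
python3 st.py
```

```text
18.7833 [582.887  24.933 119.558] [ 3.142 -0.     0.728] [ 0.55  -0.226  5.788] [-0.045 -0.043 -0.088] 0.7069889057294487 30.001055002212524 0.7725000012376003
```

Call:
drive_tool(targets=[{"jaw": 0,"travel": [0,0.0001,0],"twist": 0.05},{"jaw": 0,"travel": [0,0.0001,0],"twist": 0.08},{"jaw": 0,"travel": [0,0.0001,0],"twist": 0.08},{"jaw": 0,"travel": [0,0.0001,0],"twist": 0.08}])

```text
t: 19.12
eef_pos: [583.0, 24.8, 119.6]
tcp_rot: [3.141, -0.0, 0.648]
ft_force: [0.5, 0.2, 7.1]
opening: 0.704
grip_force: 30.0
```

```bash
python3 st.py
```

```text
19.2667 [582.937  24.857 119.554] [ 3.142 -0.     0.648] [-0.221 -0.431  5.779] [-0.063 -0.043 -0.092] 0.7079215332218608 30.001129806041718 0.8523931958410814
```

Call:
drive_tool(targets=[{"jaw": 0,"travel": [0,0.0001,0],"twist": 0.05},{"jaw": 0,"travel": [0,0.0001,0],"twist": 0.08},{"jaw": 0,"travel": [0,0.0001,0],"twist": 0.08},{"jaw": 0,"travel": [0,0.0001,0],"twist": 0.08}])

```text
t: 19.6
eef_pos: [583.0, 24.8, 119.5]
tcp_rot: [3.142, 0.0, 0.568]
ft_force: [-0.9, 0.1, 6.2]
opening: 0.707
grip_force: 30.0
```

```bash
python3 st.py
```

```text
19.75 [583.019  24.767 119.564] [ 3.142 -0.     0.568] [ 0.107 -0.549  5.667] [-0.061 -0.013 -0.078] 0.7039642897279502 30.00112622976303 0.9322854624431636
```

Call:
drive_tool(targets=[{"jaw": 0,"travel": [0,0.0001,0],"twist": 0.05},{"jaw": 0,"travel": [0,0.0001,0],"twist": 0.08},{"jaw": 0,"travel": [0,0.0001,0],"twist": 0.08},{"jaw": 0,"travel": [0,0.0001,0],"twist": 0.08}])

```text
t: 20.08
eef_pos: [583.1, 24.7, 119.6]
tcp_rot: [3.142, -0.0, 0.488]
ft_force: [0.2, -0.5, 6.4]
opening: 0.705
grip_force: 30.0
```

```bash
python3 st.py
```

```text
20.2333 [583.058  24.674 119.558] [ 3.142 -0.     0.488] [ 0.28  -0.374  5.75 ] [-0.045 -0.025 -0.065] 0.7067440600836682 30.001075267791748 1.0121410711782248
```

Call:
drive_tool(targets=[{"jaw": 0,"travel": [0,0.0001,0],"twist": 0.05},{"jaw": 0,"travel": [0,0.0001,0],"twist": 0.05},{"jaw": 0,"travel": [0,0.0001,0],"twist": 0.05}])

```text
t: 20.48
eef_pos: [583.1, 24.6, 119.6]
tcp_rot: [3.142, -0.0, 0.438]
ft_force: [0.1, 0.5, 6.7]
opening: 0.702
grip_force: 30.0
```

```bash
python3 st.py
```

```text
20.6333 [583.109  24.61  119.557] [ 3.142 -0.     0.438] [-0.211 -0.114  5.473] [-0.047  0.01  -0.092] 0.7046275686960585 30.001079738140106 1.0619989035026147
```

Call:
drive_tool(targets=[{"jaw": 0,"travel": [0,0.0001,0],"twist": 0.05},{"jaw": 0,"travel": [0,0.0001,0],"twist": 0.05},{"jaw": 0,"travel": [0,0.0001,0],"twist": 0.05}])

```text
t: 20.88
eef_pos: [583.2, 24.5, 119.6]
tcp_rot: [3.142, -0.0, 0.387]
ft_force: [0.2, -1.1, 6.6]
opening: 0.706
grip_force: 30.0
```

```bash
python3 st.py
```

```text
21.0333 [583.168  24.496 119.553] [ 3.142 -0.     0.388] [ 0.567 -0.499  5.584] [-0.06  -0.04  -0.165] 0.7051667313725676 30.001089870929718 1.1119785025677853
```

Call:
drive_tool(targets=[{"jaw": 0,"travel": [0,0.0001,0],"twist": 0.05},{"jaw": 0,"travel": [0,0.0001,0],"twist": 0.05},{"jaw": 0,"travel": [0,0.0001,0],"twist": 0.05}])

```text
t: 21.28
eef_pos: [583.3, 24.4, 119.5]
tcp_rot: [3.142, -0.0, 0.337]
ft_force: [0.3, 0.3, 5.8]
opening: 0.707
grip_force: 30.0
```

```bash
python3 st.py
```

```text
21.4333 [583.232  24.375 119.544] [ 1.047 -0.     0.337] [ 0.695 -0.245  5.233] [-0.072 -0.04  -0.277] 0.7066872016346268 30.00113070011139 1.161931994687568
```

The torque has risen 0.19 N m above loose. A touch more to sit mid-range, then release.

Call:
drive_tool(targets=[{"jaw": 0,"travel": [0,0,0],"twist": 0.015},{"jaw": 0,"travel": [0,0,0],"twist": 0.015},{"jaw": 0,"travel": [0,0,0],"twist": 0.015}])

```text
t: 21.68
eef_pos: [583.2, 24.4, 119.5]
tcp_rot: [3.141, -0.0, 0.323]
ft_force: [-0.2, -1.1, 5.6]
opening: 0.706
grip_force: 30.0
```

```bash
python3 st.py
```

```text
21.8333 [583.252  24.345 119.551] [ 3.141 -0.     0.323] [ 0.439 -0.905  5.1  ] [-0.092 -0.072  0.234] 0.7061159121638244 30.000939965248108 1.1762428030221201
```

Call:
drive_tool(targets=[{"jaw": 1,"travel": [0,0,0],"twist": 0},{"jaw": 1,"travel": [0,0,0],"twist": 0},{"jaw": 1,"travel": [0,0,0],"twist": 0},{"jaw": 1,"travel": [0,0,0],"twist": 0},{"jaw": 1,"travel": [0,0,0],"twist": 0},{"jaw": 1,"travel": [0,0,0],"twist": 0}])

```text
t: 22.33
eef_pos: [583.1, 24.4, 119.3]
tcp_rot: [-3.142, 0.0, 0.322]
ft_force: [-0.1, -0.1, -0.1]
opening: 0.993
grip_force: 0.0
```

Call:
drive_tool(targets=[{"jaw": 1,"travel": [0,0,-0.01],"twist": 0},{"jaw": 1,"travel": [0,0,-0.03],"twist": 0},{"jaw": 1,"travel": [0,0,-0.065],"twist": 0},{"jaw": 1,"travel": [-0.02,0,-0.085],"twist": 0},{"jaw": 1,"travel": [-0.05,0,-0.085],"twist": 0},{"jaw": 1,"travel": [-0.07,0,-0.085],"twist": 0},{"jaw": 1,"travel": [-0.07,0,-0.085],"twist": 0},{"jaw": 1,"travel": [-0.07,0,-0.085],"twist": 0}])

```text
t: 23.0
eef_pos: [516.7, 2.0, 205.6]
tcp_rot: [3.141, -0.001, 0.321]
ft_force: [0.1, 0.2, 1.1]
opening: 0.998
grip_force: 0.0
```

```bash
python3 st.py; python3 - <<'E'
from look import *
c=read_camera("wrist"); ims=[]
u=proj(c,(582.4,23.5,135),True).astype(int); ims.append(cv2.resize(c["frame"][u[1]-65:u[1]+65,u[0]-65:u[0]+65],(390,390),interpolation=cv2.INTER_CUBIC))
P=edge(c,(582.4,23.5),135.5,27,38,np.radians(np.arange(0,360,5))); print("band",circ(P,33),circ(P))
c=read_camera("side"); u=proj(c,(582.4,23.5,125)).astype(int); ims.append(cv2.resize(c["frame"][u[1]-32:u[1]+32,u[0]-32:u[0]+32],(390,390),interpolation=cv2.INTER_CUBIC))
cv2.imwrite("pics/end.png",np.hstack(ims)[:,:,::-1])
E
```

```text
23.15 [517.548   2.256 204.946] [ 3.141 -0.001  0.322] [-0.147  0.192 -0.335] [ 0.001 -0.015  0.008] 1.0004664332342104 0.0 1.125789371569145
band (array([583.31,  24.8 ]), np.float64(0.91)) (array([583.67,  25.02,  33.7 ]), np.float64(0.8))
```

View pics/end.png

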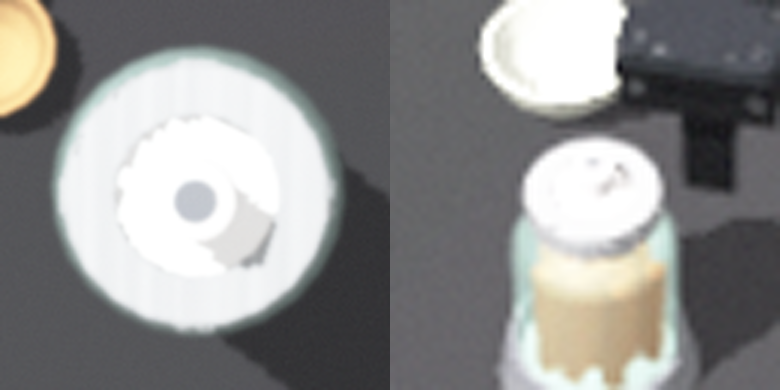

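The end pictures show the band level on the neck, its hole centred at (199,196) around the disc's post at (195,201), with the fingers clear. The last torque reading changed sign, so I check from the pads' angle that the band kept the angle I left it at (18.5° mod 90).

```bash
python3 - <<'E'
from look import *
fr=np.mean([read_camera("wrist")["frame"].astype(np.float32) for _ in range(4)],0); c=read_camera("wrist")
g=fr.mean(2).astype(np.float32); cen=np.array([582.8,24.2]); A=np.arange(0,360,3); rr=np.arange(27,38,.1)
print(state()["eef_pos"])
hr=np.arange(14,25,.1);P=[]
def line(a,rr,z):
    uv=np.array([proj(c,[cen[0]+r*np.cos(a),cen[1]+r*np.sin(a),z],True) for r in rr],np.float32); return cv2.remap(g,uv[None,:,0],uv[None,:,1],cv2.INTER_LINEAR)[0]
r=[]
for a in np.radians(A):
    v=line(a,rr,135.5); i=np.diff(cv2.GaussianBlur(v[None],(9,1),0)[0]).argmin(); r.append(rr[i])
r=np.array(r); M=np.c_[np.ones(120),np.cos(np.radians(A)),np.sin(np.radians(A)),np.cos(2*np.radians(A)),np.sin(2*np.radians(A))]
q=np.linalg.lstsq(M,r,rcond=None)[0]; print("mean r, centre",q[0],cen+q[1:3]); res=r-M@q
print("fold median",np.median(res.reshape(4,30),0).round(2).tolist())
for k in range(4): print(r[30*k:30*k+30].round(1).tolist())
E
```

```text
[516.92994824   2.32875059 204.21682266]
mean r, centre 33.594166666666766 [583.24829985  24.91595402]
fold median [-0.63, -0.84, -0.67, 0.2, 0.7, 0.5, 0.51, 0.63, 0.54, 0.44, -0.09, 0.17, -0.09, 0.17, 0.03, -0.05, 0.26, -0.01, -0.04, -0.01, 0.01, -0.15, -0.16, -0.1, -0.19, -0.07, -0.15, -0.01, 0.03, 0.03]
[32.7, 32.7, 32.5, 35.8, 35.6, 36.1, 35.6, 35.4, 35.6, 35.7, 35.5, 35.8, 35.6, 35.5, 35.4, 35.4, 35.5, 35.4, 35.3, 35.2, 35.3, 35.0, 35.0, 35.1, 35.0, 35.2, 35.1, 34.7, 34.7, 35.4]
[33.3, 32.7, 33.0, 32.9, 33.8, 33.8, 33.8, 34.0, 33.8, 33.4, 33.0, 32.9, 32.7, 33.1, 32.9, 32.7, 33.2, 33.1, 33.1, 33.1, 32.9, 32.7, 32.8, 33.1, 33.2, 33.0, 32.8, 33.1, 33.3, 33.3]
[32.9, 33.0, 33.0, 33.1, 34.4, 34.2, 33.4, 34.1, 34.2, 33.8, 33.2, 33.6, 33.3, 33.1, 33.0, 33.1, 33.3, 33.3, 33.1, 32.8, 33.0, 33.1, 33.2, 33.1, 32.9, 33.0, 33.0, 33.1, 33.0, 32.8]
[33.0, 32.6, 32.9, 33.3, 33.0, 32.8, 34.2, 34.2, 32.9, 33.1, 32.6, 32.8, 32.6, 33.1, 33.0, 32.8, 32.9, 32.5, 32.6, 32.8, 32.8, 32.8, 32.8, 32.6, 32.5, 32.6, 32.7, 32.4, 32.4, 32.6]
```

The pads are at 12–27°, centre about 19°, so the band kept its angle. Handing in.

```bash
python3 -c "
from cell import job_done; print(job_done())"
```

```text
the job is handed in; nothing more can be done
None
```

I handed the job in: the disc is seated and released in the mouth, and the band is over it and screwed down. It took about 23 s, with the gripper clear of everything. The last torque reading flipped sign (about 0.15–0.3 N m above loose), so I judge the clamp at 16 N or more from the turn past first resistance; no verdict came back.

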